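# Fit a splash guard under the lip of a draining board and hold it down

### The job

Fit the white L-shaped splash guard to the steel draining board: with its upstand on the outside, tuck the flat flange about 25 mm under the board's sloping drip lip, parallel to the lip and centred on it, without lifting or shoving the board or upsetting the glassware and the things standing around. Then press the guard firmly down so that it lies flat on the bench, and finish while you are still holding it pressed there: do not let go.

Things in the scene. Friction and masses are not known exactly. Their poses are not given: they have to be found in the camera images.
- guard: Loose rigid white plastic L profile, 200 mm long (its x), 0.09 to 0.18 kg, lying on its flange. Upstand: 10 mm thick (y -5 to +5 mm), 40 mm high, whole length; pinch it across from above. Flange: 4 mm thick, from the upstand to its free edge at y = -70 mm. Origin: underside, mid length, under the middle of the upstand; z up. Fitted, its axes point the same way as the board's.
- guard_corner_a (a point): one end of the flange's free edge, on the guard at (98, -70, 2) mm
- guard_corner_b (a point): other end of the flange's free edge, on the guard at (-98, -70, 2) mm
- drainer: Loose steel board on 4 rubber feet, about 1.8 kg, 230 (x) by 300 (y) mm. Origin: on the bench under its middle, z up. Deck top at 28 mm, rims to 43 mm on three sides. Its +y side has no rim but a lip, 230 wide, 2.5 thick, sloping down 17 mm over its last 45 mm to its edge at y = 150 mm, underside 9 mm off the bench. Free below for 59 mm in from the edge, then feet.
- drainer_lip (a point): middle of the lip's edge, at its underside, 9 mm above the bench; same axes as the draining board: +y points out from under the lip, x along the lip's edge
- table: the grey bench top; its surface is at height 0
- beaker_large: glass beaker, 68 mm wide, 85 mm high, upside down on the deck; origin in the middle of its mouth, which is down
- beaker_small: glass beaker, 52 mm wide, 65 mm high, upside down on the deck; origin in the middle of its mouth, which is down
- cylinder: clear measuring cylinder on a 72 mm round foot, 184 mm high, standing on the bench; origin under its foot
- wash_bottle: white squeeze wash bottle, 66 mm wide, 180 mm high with its bent spout, standing on the bench; origin under its base
- plastic_beaker: open plastic beaker, 80 mm wide, 85 mm high, standing on the bench; origin under its base
Not all that is in view belongs to the job. What is shaped like the guard but black or turquoise is not meant.

How it is judged:
By the outcome, as a careful person would: the job done as asked, in the order asked, and still so for the second after the job is handed in, while the arm keeps its last pose, push and grip.
It also fails if it takes over 38 s, if anything falls off the work surface, if the arm or the gripper's body presses on something with over 40 N, if the wrist force passes 120 N, or if a joint passes its speed limit or range.

### The arm

A 7-joint arm with a two-finger parallel gripper is mounted at the origin on the work surface. World frame = base frame: x ahead of the robot, y to its left, z up, the work surface at z = 0. Lengths are in mm, angles in rad, forces in N, time in s.
With the tool pointing down it reaches from about 425 to 875 mm from the base axis. Payload 9.9 kg.
Tool frame: the origin (TCP) lies midway between the tips of the shut fingers; the grasp point (between the pads) lies 19 mm behind it; x points along the fingers, y is the direction in which the jaws open and shut, and the axes are right-handed (so a half turn about x gives the same grasp; the last joint's range is limited). The gripper opens to 85 mm and grips with 20 to 120 N. Pads are 22 mm wide; open, the fingers measure 114 mm over their backs; the gripper's body (76 mm by 85 mm) begins 54 mm behind the grasp point. The pads swing forward as they close: fully open they stand 13 mm farther back than shut.
Start: joints at [1.055, 0.576, 0.025, 1.437, -0.015, 1.129, -0.057], TCP at [282.496, -613.046, 231.289] pointing down, gripper open.
Joint ranges: [-2.76, 2.76], [-0.34, 2.15], [-1.52, 1.57], [0.19, 2.46], [-1.09, 4.23], [0.17, 1.99], [-2.82, 2.82]. Speed limits (rad/s): [2.22, 2.22, 3.01, 3.01, 3.14, 3.14, 3.14].

### API

Orientations are given as a 3x3 rotation matrix whose columns are the frame's x, y, z axes.
In Python, from rig import env gives the robot as it stands.
- The arm moves only by the shell command python3 -m crank 'ROWS' [FORCE]. ROWS is JSON, a list of rows, each a list of 5 numbers: the closure, from -1 (fully open) to 1 (shut), then the shift along the tool's x, y, z in m, then the turn about the tool's x in rad. In form: [[hand, x, y, z, turn], ...]. A call has 1 to 8 rows; each row is the pose to reach, as a shift and turn from the pose commanded when the call began, along the tool's axes at that moment; what a row does not reach only later rows make up. A row lasts 1/10 s, in which the tool goes at most 50 mm and 8.59 degrees, less where a joint would pass 70% of its speed; a pose out of reach is approached as far as the arm can. A call with a gripper value outside its range is refused whole. The fingers move at their own pace and stop on an object; FORCE is the grip in N (left out, the last holds). Time passes only in rows, so rows that repeat a pose let the fingers close. It gives the time, the measured TCP pose, the force and the opening at its end, in the units of the state.
- env.sense(): the state, without advancing time (a new reading comes with each control period).
- env.grab_frame(name): name is "scene" or "side" or "wrist"; returns (picture, depth): 480x640x3 uint8, red, green, blue; 480x640 float32, mm along the optical axis (not along the pixel's ray), 0 where there is no reading.
- env.camera_params(name): a dict with "camera_matrix" (3x3 intrinsics, pixels), "xyz" and "rotation" of the camera in the world; the wrist camera has in their place "T_tool_cam" (4x4, takes a point from camera to tool coordinates, whose origin is the TCP and whose axes are the tool frame's). Camera axes: x right, y up, looking along -z (the intrinsics and any distortion apply to the point x, -y, -z); pixel columns grow to the right and rows downward; lengths in mm; the calibration is good to about 2 mm. The wrist camera is an equidistant fisheye: a pixel r from the principal point sees the ray r / f radians off the axis. A picture is of the moment at which its call begins: read the wrist's pose just before it. camera_params takes no time and is no camera call.
- env.hand_in(): hands the job in, once; it reports no verdict.
The state is a dict: "time_s": time; "joint_pos": joint angles; "joint_velocities": joint speeds; "joint_efforts": joint torques, N m; "eef_pos": TCP position; "tool_rot": TCP orientation; "force": force on the tool from outside, world axes, zero at the start; "torque": the same for the moment, N m; "opening": finger opening in mm.
Only numpy, scipy, OpenCV 4.12 (cv2) and the standard library are available. Lean on these libraries where they do the work, as an engineer would, in place of code of your own. Each camera call takes 0.05 s, during which the arm holds its last target.

## Working session

There is one attempt and no reset: what is moved stays moved. The work goes in short steps, Python scripts to look and compute and a shell command to move; the robot and the scene stay as the last step left them, time stands still between calls to the robot, and variables do not carry over. Pictures are saved under pics/ and viewed, and the job is handed in when it is done.

```bash
ls; mkdir -p pics
python3 - <<'E'
from rig import env
import cv2,numpy as np
s=env.sense(); print(s)
for n in ["scene","side","wrist"]:
    p,d=env.grab_frame(n); cv2.imwrite(f"pics/{n}0.png",p[:,:,::-1]); np.savez(f"pics/{n}0.npz",p=p,d=d)
    print(n,{k:np.round(v,3).tolist() if not isinstance(v,str) else v for k,v in env.camera_params(n).items()})
E
```

```text
pics
{'time_s': 0.0, 'joint_pos': array([ 1.05518978,  0.57652231,  0.02486604,  1.43792411, -0.01497317,
        1.12900666, -0.05649289]), 'joint_velocities': array([-0.0008997 , -0.00046141, -0.00165522, -0.00029367,  0.00026791,
       -0.00130035,  0.00251942]), 'joint_efforts': array([-8.86802013e-06, -7.65778828e+01,  2.25023076e+00, -2.85979879e+01,
        1.52042520e-02,  1.23927748e-02,  3.72682860e-05]), 'eef_pos': array([ 282.28665332, -612.62862125,  230.44407581]), 'tool_rot': array([[-8.11733176e-04,  4.18542475e-01, -9.08196861e-01],
       [ 1.46602275e-03, -9.08195686e-01, -4.18543244e-01],
       [-9.99998596e-01, -1.67118270e-03,  1.23619778e-04]]), 'force': array([ 0.20847288,  0.23990694, -0.51388732]), 'torque': array([-0.00702512,  0.01750458,  0.00313442]), 'opening': 85.20025734612746}
scene {'camera_matrix': [[490.795, 0.0, 320.434], [0.0, 490.795, 240.17], [0.0, 0.0, 1.0]], 'xyz': [1222.848, 409.39, 803.618], 'rotation': [[-0.434, -0.633, 0.641], [0.901, -0.296, 0.318], [-0.012, 0.715, 0.699]]}
side {'camera_matrix': [[558.531, 0.0, 330.315], [0.0, 558.531, 249.679], [0.0, 0.0, 1.0]], 'xyz': [124.791, 1140.089, 948.847], 'rotation': [[-0.92, 0.257, -0.296], [-0.391, -0.574, 0.72], [0.015, 0.778, 0.628]]}
wrist {'camera_matrix': [[371.648, 0.0, 327.635], [0.0, 371.648, 239.629], [0.0, 0.0, 1.0]], 'T_tool_cam': [[0.001, 0.299, -0.954, -143.274], [1.0, -0.0, 0.001, 0.41], [0.0, -0.954, -0.299, -76.669], [0.0, 0.0, 0.0, 1.0]]}
```

View pics/scene0.png

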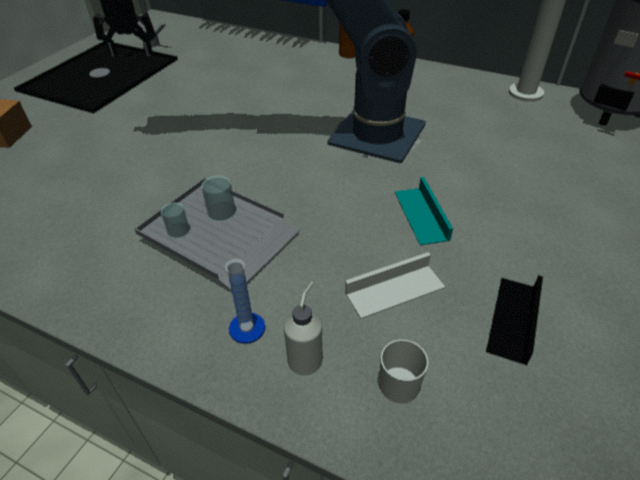

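View pics/side0.png

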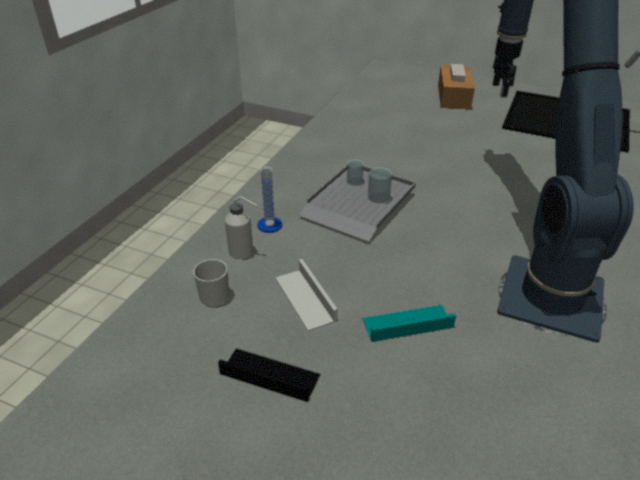

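View pics/wrist0.png

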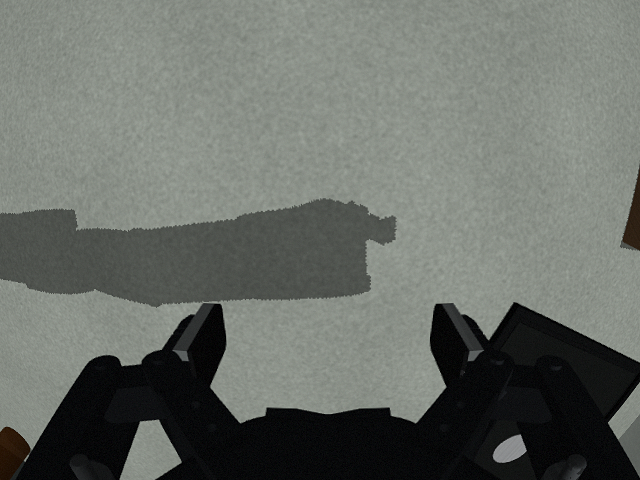

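```bash
cat > h.py <<'E'
import numpy as np,cv2
from rig import env
def pix2ray(n,uv):
    c=env.camera_params(n);K=c["camera_matrix"];uv=np.atleast_2d(uv).astype(float)
    d=np.c_[(uv[:,0]-K[0,2])/K[0,0],-(uv[:,1]-K[1,2])/K[1,1],-np.ones(len(uv))]
    return c["xyz"],d@np.array(c["rotation"]).T
def onplane(n,uv,z):
    o,d=pix2ray(n,uv);t=(z-o[2])/d[:,2];return o+d*t[:,None]
def cloud(n,dep):
    v,u=np.mgrid[:480,:640];o,d=pix2ray(n,np.c_[u.ravel(),v.ravel()])
    return (o+d*dep.reshape(-1,1)).reshape(480,640,3)
def proj(n,P):
    c=env.camera_params(n);K=c["camera_matrix"];q=(np.atleast_2d(P)-c["xyz"])@np.array(c["rotation"])
    return np.c_[K[0,2]+K[0,0]*q[:,0]/-q[:,2],K[1,2]-K[1,1]*q[:,1]/-q[:,2]]
def wristpts(uv,z,s):
    c=env.camera_params("wrist");K=c["camera_matrix"];T=np.array(c["T_tool_cam"])
    uv=np.atleast_2d(uv).astype(float);x=uv-[K[0,2],K[1,2]];r=np.linalg.norm(x,axis=1);th=r/K[0,0]
    d=np.c_[np.sin(th)*x[:,0]/r,-np.sin(th)*x[:,1]/r,-np.cos(th)]
    R=s["tool_rot"];D=d@T[:3,:3].T@R.T;o=R@T[:3,3]+s["eef_pos"]
    t=(z-o[2])/D[:,2];return o+D*t[:,None]
def wristproj(P,s):
    c=env.camera_params("wrist");K=c["camera_matrix"];T=np.array(c["T_tool_cam"])
    q=(np.atleast_2d(P)-s["eef_pos"])@s["tool_rot"];q=(q-T[:3,3])@T[:3,:3]
    th=np.arctan2(np.hypot(q[:,0],q[:,1]),-q[:,2]);ph=np.arctan2(-q[:,1],q[:,0])
    return np.c_[K[0,2]+K[0,0]*th*np.cos(ph),K[1,2]+K[0,0]*th*np.sin(ph)]
E
python3 - <<'E'
from h import *
for n,c1 in (("scene",(330,170,540,370)),("side",(210,240,470,410))):
    z=np.load(f"pics/{n}0.npz");p,d=z["p"],z["d"];C=cloud(n,d)
    x0,y0,x1,y1=c1
    big=cv2.resize(p[y0:y1,x0:x1,::-1],None,fx=3,fy=3,interpolation=2);cv2.imwrite(f"pics/{n}_g.png",big[:600,:800])
    b=(125,165,310,350) if n=="scene" else (290,150,430,250)
    x0,y0,x1,y1=b;cv2.imwrite(f"pics/{n}_b.png",cv2.resize(p[y0:y1,x0:x1,::-1],None,fx=3,fy=3,interpolation=2)[:600,:800])
    print(n,"bench z",C[400,300 if n=="side" else 460])
    # height map summary
    for nm,(u,v) in dict(scene=dict(cyl=(238,290),foot=(252,328),wash=(303,345),pb=(400,385)),side=dict(cyl=(267,200),foot=(270,225),wash=(238,240),pb=(212,290)))[n].items():
        print(nm,C[v,u].round())
E
```

```text
scene bench z [ 7.43460732e+02  4.39452177e+02 -1.28233110e-01]
cyl [788.  30. 139.]
foot [777.  37.  16.]
wash [819. 174. 103.]
pb [799. 341.  67.]
side bench z [437.66107564 524.87616358   0.72527282]
cyl [767.  37.  97.]
foot [766.  33.  10.]
wash [773. 188.  65.]
pb [739. 366.  54.]
```

View pics/scene_g.png

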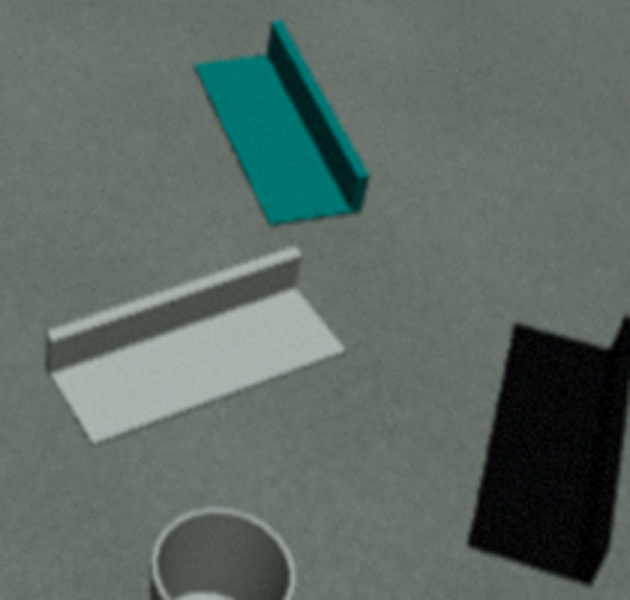

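View pics/scene_b.png

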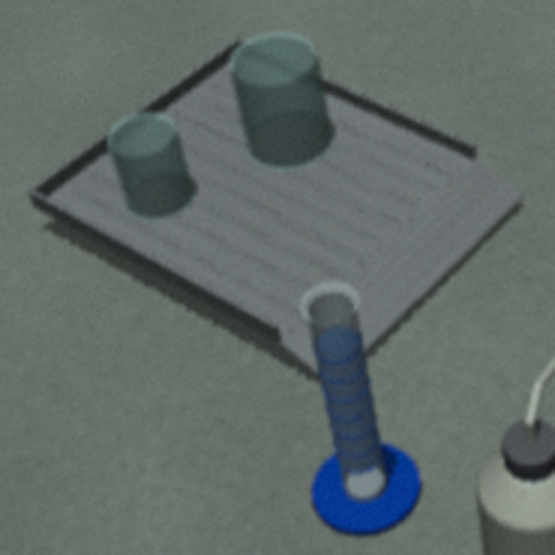

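View pics/side_b.png

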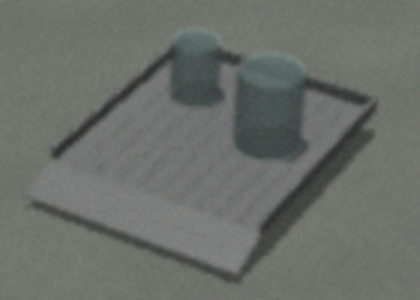

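View pics/side_g.png

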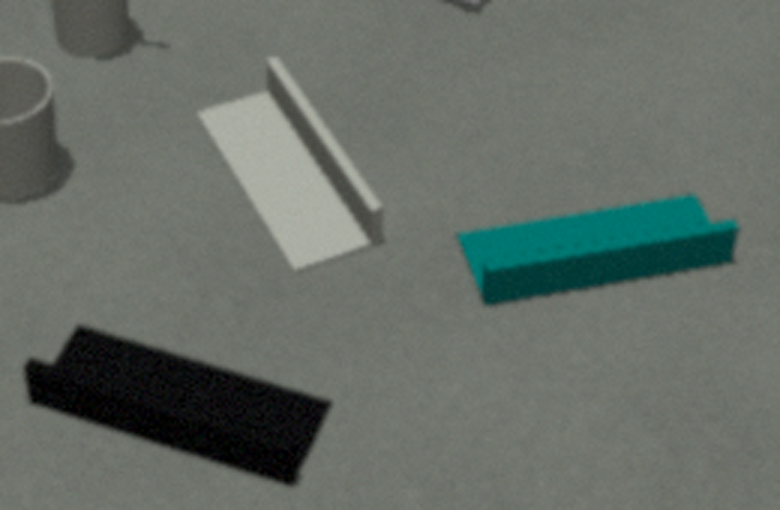

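Run:
```python
from h import *
S=lambda l:np.array(l)
print("guard flange corners z=4")
print("scene",onplane("scene",[(330+95/3,170+441/3),(330+344/3,170+350/3)],4).round(1).tolist())
print("side",onplane("side",[(210+199/3,240+113/3),(210+296/3,240+269/3)],4).round(1).tolist())
print("upstand top outer z40")
print("scene",onplane("scene",[(330+49/3,170+331/3),(330+298/3,170+247/3)],40).round(1).tolist())
print("lip corners z 11.5")
print("scene",onplane("scene",[(125+325/3,165+381/3),(125+523/3,165+198/3)],11.5).round(1).tolist())
print("side",onplane("side",[(290+32/3,150+203/3),(290+238/3,150+280/3)],11.5).round(1).tolist())
for n in("scene","side"):
    z=np.load(f"pics/{n}0.npz");p,d=z["p"],z["d"];C=cloud(n,d)
    hsv=cv2.cvtColor(p,cv2.COLOR_RGB2HSV)
    reg=np.zeros((480,640),bool)
    if n=="scene":reg[245:325,335:455]=1
    else: reg[250:340,262:345]=1
    Z=C[...,2]
    for nm,m in (("flange",reg&(Z>2.5)&(Z<8)&(p.min(2)>110)),("top",reg&(Z>34)&(Z<46)),):
        P=C[m][:,:2].astype(np.float32);r=cv2.minAreaRect(P);print(n,nm,len(P),"z",Z[m].mean().round(1),np.round(r[0],1),np.round(r[1],1),round(r[2],1))
    # board
    reg=np.zeros((480,640),bool)
    if n=="scene":reg[170:300,125:310]=1
    else: reg[150:250,290:430]=1
    m=reg&(Z>24)&(Z<46);P=C[m][:,:2].astype(np.float32);r=cv2.minAreaRect(P);print(n,"deck",len(P),np.round(r[0],1),np.round(r[1],1),round(r[2],1))
```

```text
guard flange corners z=4
scene [[653.7, 216.8, 4.0], [505.5, 345.5, 4.0]]
side [[650.3, 217.3, 4.0], [501.0, 345.7, 4.0]]
upstand top outer z40
scene [[606.7, 161.8, 40.0], [457.2, 292.3, 40.0]]
lip corners z 11.5
scene [[713.5, -48.1, 11.5], [490.1, -8.9, 11.5]]
side [[701.2, -33.5, 11.5], [480.2, -2.2, 11.5]]
scene flange 1796 z 4.1 [545.1 240.3] [109.6 202.6] 49.7
scene top 447 z 38.7 [534.6 227.6] [ 14.4 200.3] 49.2
scene deck 6756 [ 577.  -189.5] [277.1 234. ] 81.6
side flange 1394 z 4.6 [569.9 226.4] [200.9 302. ] 26.8
side top 296 z 39.5 [532.6 229.5] [ 13.3 203.9] 48.8
side deck 3416 [ 576.3 -184.5] [293.8 234.5] 81.7
```

Guard-shaped candidates in the scene picture: white (395,285), turquoise (425,212) and black (517,318). The white one is meant, by its colour, and the crops confirm this. The lip faces it: its edge runs from (300,218) to (369,243) in the side view. I'll move above the lip for a close wrist view.

```bash
python3 -m crank '[[-1,-0.03,-0.032,-0.036,-0.06],[-1,-0.03,-0.064,-0.073,-0.13],[-1,-0.03,-0.096,-0.110,-0.20],[-1,-0.03,-0.128,-0.146,-0.26],[-1,-0.03,-0.160,-0.182,-0.33],[-1,-0.03,-0.192,-0.218,-0.39],[-1,-0.03,-0.224,-0.254,-0.46],[-1,-0.03,-0.256,-0.290,-0.52]]'
python3 -c "
from rig import env
s=env.sense();print(s['eef_pos'],s['tool_rot'])"
```

```text
time_s: 0.95
eef_pos: [439.1, -257.3, 261.4]
tool_rot: [[0.0, 0.816, -0.578], [-0.0, -0.578, -0.816], [-1.0, 0.0, 0.0]]
force: [0.5, -0.4, 0.8]
opening: 85.7
[ 439.0655728  -257.31735232  261.36481359] [[ 6.64621814e-05  8.15997832e-01 -5.78054957e-01]
 [-1.43087625e-04 -5.78054945e-01 -8.15997831e-01]
 [-9.99999988e-01  1.36945507e-04  7.83403994e-05]]
```

```bash
python3 -m crank '[[-1,0,-0.009,-0.045,-0.06],[-1,0,-0.018,-0.090,-0.12],[-1,0,-0.027,-0.135,-0.18],[-1,0,-0.036,-0.180,-0.24],[-1,0,-0.045,-0.225,-0.31],[-1,0,-0.054,-0.270,-0.37],[-1,0,-0.063,-0.310,-0.43],[-1,0,-0.068,-0.340,-0.475]]'
python3 -m crank '[[-1,0,0,0,0],[-1,0,0,0,0]]'
python3 - <<'E'
from h import *
s=env.sense();p,d=env.grab_frame("wrist");print(s["eef_pos"],s["tool_rot"])
cv2.imwrite("pics/w1.png",p[:,:,::-1]);np.savez("pics/w1.npz",p=p,d=d,**{k:s[k] for k in("eef_pos","tool_rot")})
E
```

```text
time_s: 1.75
eef_pos: [581.0, 60.5, 261.1]
tool_rot: [[-0.0, 0.99, -0.139], [0.001, -0.139, -0.99], [-1.0, -0.0, -0.001]]
force: [0.7, 0.4, 0.4]
opening: 85.3
time_s: 1.95
eef_pos: [580.4, 57.5, 260.8]
tool_rot: [[-0.001, 0.99, -0.143], [-0.0, -0.143, -0.99], [-1.0, -0.001, 0.0]]
force: [-0.0, -1.1, -1.3]
opening: 85.3
[580.41712282  57.48371698 260.78476539] [[-1.05747099e-03  9.89766146e-01 -1.42694981e-01]
 [-2.34363513e-04 -1.42695302e-01 -9.89766637e-01]
 [-9.99999413e-01 -1.01320700e-03  3.82861213e-04]]
```

View pics/w1.png

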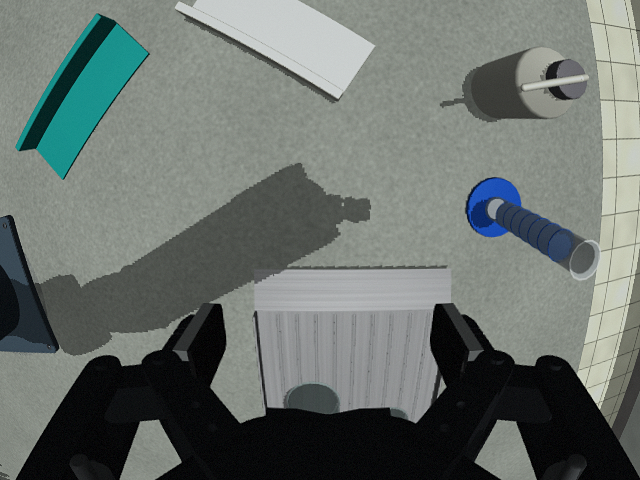

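Run:
```python
from h import *
z=np.load("pics/w1.npz");p=z["p"]
cv2.imwrite("pics/w1z.png",cv2.resize(p[255:325,240:465,::-1],None,fx=3.5,fy=3.5,interpolation=cv2.INTER_NEAREST))
g=cv2.cvtColor(p,cv2.COLOR_RGB2GRAY)
print(g[258:280,[270,300,350,400,440]])
print(g[285,244:262],g[285,440:458])
```

```text
[[ 84  82 144 152 157]
 [ 85 116 145 151 151]
 [ 82 136 146 154 153]
 [ 79 134 147 145 153]
 [ 77 131 144 143 148]
 [ 79 131 144 142 149]
 [ 76 136 141 147 148]
 [ 76 139 144 143 127]
 [ 78 144 111  76  95]
 [ 81 103  86  83  82]
 [ 83  72  87  85 111]
 [ 87 123 125 150 160]
 [ 88 173 168 168 157]
 [ 92 170 178 164 158]
 [ 89 162 170 163 155]
 [ 91 163 167 164 159]
 [ 87 170 173 165 161]
 [158 174 177 166 159]
 [165 172 174 167 158]
 [165 167 169 167 159]
 [157 166 172 163 157]
 [160 159 166 168 163]]
[138 153 148 143 136 137 145 148 147 140 159 167 166 166 166 164 166 164] [166 167 165 163 163 162 165 164 163 159 159 143 134 135 138 140 145 146]
```

View pics/w1z.png

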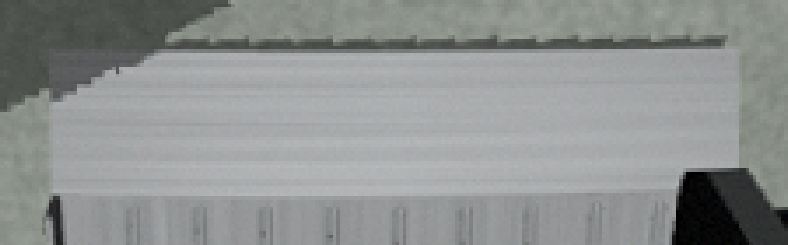

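Run:
```python
from h import *
z=np.load("pics/w1.npz");s=z
L=wristpts([(254.3,269.4),(451,268.2)],11.5,s);print("lip",L.round(1).tolist(),np.linalg.norm(L[1]-L[0]),np.degrees(np.arctan2(*(L[1]-L[0])[1::-1])),L.mean(0))
L2=wristpts([(254.3,300),(451,300)],19,s);print("sides",L2.round(1).tolist())
print("flange corner",wristpts([(374,45)],4,s).round(1))
print("cyl foot",wristpts([(494,207)],8,s).round(1))
yb=np.deg2rad(-8.2)
o=np.array([531.8,228.4]);a=np.deg2rad(139.1)
gx=np.array([np.cos(a),np.sin(a)]);gy=np.array([-gx[1],gx[0]])
pts=[(*(o+x*gx+y*gy),zz) for x,y,zz in[(100,-5,40),(-100,-5,40),(100,5,40),(-100,5,40),(-98,-70,4),(98,-70,4),(-100,5,0)]]
print(wristproj(pts,s).round(1).tolist())
for n in("scene","side"):print(n,proj(n,pts).round(1).tolist())
```

```text
lip [[484.9, -12.2, 11.5], [712.9, -44.3, 11.5]] 230.1756778136168 -8.00735763144774 [598.88837852 -28.22833501  11.5       ]
sides [[478.6, -47.4, 19.0], [709.9, -82.5, 19.0]]
flange corner [[652.8 215.7   4. ]]
cyl foot [[771.2  22.2   8. ]]
[[177.6, -0.4], [342.5, 90.2], [172.5, 7.6], [336.9, 98.7], [372.8, 43.9], [222.6, -36.9], [336.0, 101.5]]
scene [[431.5, 253.8], [347.8, 282.4], [428.9, 250.8], [345.7, 279.0], [362.2, 316.3], [444.9, 286.0], [345.2, 291.5]]
side [[333.8, 310.0], [298.8, 259.1], [337.8, 308.7], [302.4, 258.1], [275.9, 277.5], [307.7, 329.3], [302.7, 270.0]]
```

Run:
```python
from h import *
z=np.load("pics/w1.npz");p=z["p"]
cv2.imwrite("pics/w1g.png",cv2.resize(p[0:110,165:385,::-1],None,fx=3.6,fy=3.6,interpolation=cv2.INTER_NEAREST))
```

```text
(no output)
```

View pics/w1g.png

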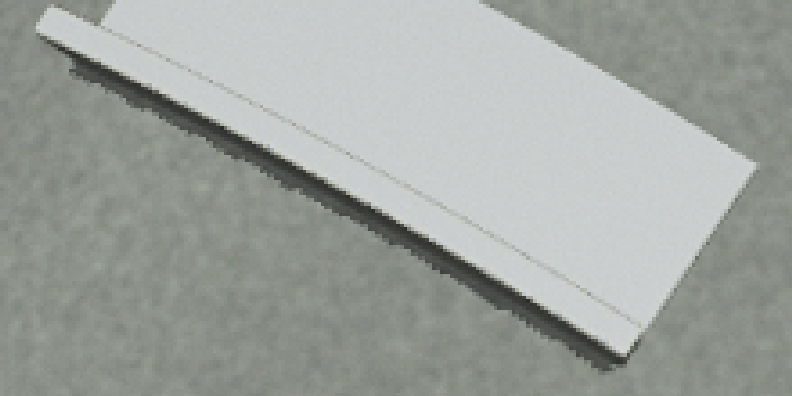

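```bash
python3 -m crank '[[-1,0.012,-0.009,-0.020,-0.125],[-1,0.025,-0.018,-0.041,-0.25],[-1,0.037,-0.027,-0.061,-0.375],[-1,0.050,-0.036,-0.082,-0.50],[-1,0.063,-0.045,-0.102,-0.625],[-1,0.075,-0.054,-0.122,-0.75],[-1,0.088,-0.063,-0.143,-0.875],[-1,0.100,-0.071,-0.163,-1.0]]'
python3 -m crank '[[-1,0,0,0,0],[-1,0,0,0,0]]'
python3 - <<'E'
from h import *
s=env.sense();p,d=env.grab_frame("wrist");print(s["eef_pos"],s["tool_rot"])
cv2.imwrite("pics/w2.png",p[:,:,::-1]);np.savez("pics/w2.npz",p=p,d=d,**{k:s[k] for k in("eef_pos","tool_rot")})
E
```

```text
time_s: 2.8
eef_pos: [533.7, 227.5, 160.9]
tool_rot: [[0.0, 0.654, 0.757], [-0.001, 0.757, -0.654], [-1.0, -0.001, 0.001]]
force: [0.0, 0.3, 0.2]
opening: 85.2
time_s: 3.0
eef_pos: [533.9, 227.1, 161.1]
tool_rot: [[-0.0, 0.658, 0.753], [-0.001, 0.753, -0.658], [-1.0, -0.001, 0.0]]
force: [0.0, 0.2, 0.3]
opening: 85.2
[533.8951319  227.14039893 161.14638753] [[-4.59484937e-04  6.57756059e-01  7.53230878e-01]
 [-1.18103678e-03  7.53230075e-01 -6.57756079e-01]
 [-9.99999197e-01 -1.19182238e-03  4.30736225e-04]]
```

View pics/w2.png

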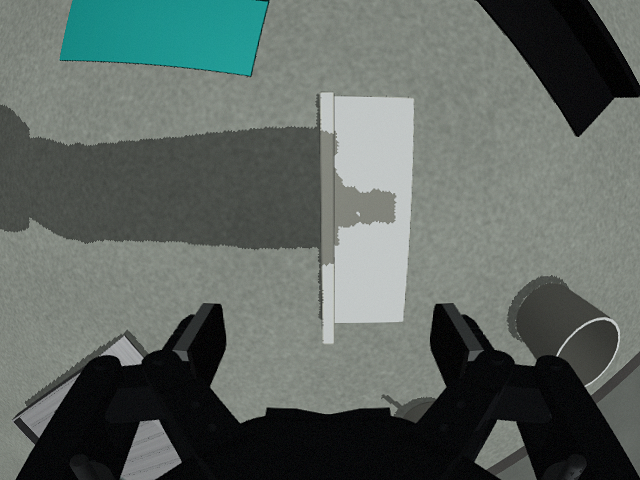

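Run:
```python
from h import *
s=np.load("pics/w2.npz");p=s["p"]
g=cv2.cvtColor(p,cv2.COLOR_RGB2GRAY)
for r in (100,115,290,330,340):print(r,g[r,314:342])
print(g[88:98,327],g[338:348,328])
P=wristpts([(320.3,93),(334,93),(322.7,343.5),(334,343.5)],40,s);print(P.round(1).tolist())
a=(P[0]+P[1])/2;b=(P[2]+P[3])/2;print(a,b,(a+b)/2,np.linalg.norm(a-b),np.degrees(np.arctan2(*(a-b)[1::-1])))
F=wristpts([(413.5,98),(403,321)],4,s);print(F.round(1).tolist(),np.linalg.norm(F[0]-F[1]),np.degrees(np.arctan2(*(F[0]-F[1])[1::-1])))
```

```text
100 [136 141 111  83  74  95 161 200 199 198 197 197 198 196 195 196 197 196
 197 161 149 198 198 195 197 197 197 197]
115 [134 137 147  93  76  69 156 202 200 195 198 199 197 198 196 198 196 198
 196 163 144 201 196 197 198 196 197 198]
290 [133 133 134 136 133 136  89  80 101 157 200 200 198 199 196 198 200 197
 199 186 143 200 200 194 196 199 199 195]
330 [136 134 134 128 134 132 139 135 160 188 199 198 197 198 199 197 196 197
 199 182 130 136 137 136 132 133 131 137]
340 [127 125 129 128 129 133 136 134 125 147 201 198 197 199 198 196 198 197
 199 182 130 133 131 127 131 132 132 132]
[134 138 139 122 163 203 194 197 197 198] [196 198 198 197 200 179 145 133 135 135]
[[455.2, 289.2, 40.0], [461.4, 296.3, 40.0], [605.2, 159.4, 40.0], [611.4, 166.6, 40.0]]
[458.28879563 292.75144839  40.        ] [608.30293136 162.98750494  40.        ] [533.2958635  227.86947667  40.        ] 198.35050274419086 139.13981966636834
[[503.0, 345.8, 4.0], [654.2, 215.9, 4.0]] 199.34846135475837 139.3345762019808
```

```bash
python3 -m crank '[[-1,0.03,0,-0.001,-0.006],[-1,0.06,0,-0.001,-0.006],[-1,0.09,0,-0.001,-0.006],[-1,0.115,0,-0.001,-0.006],[-1,0.132,0,-0.001,-0.006],[-1,0.143,0,-0.001,-0.006],[-1,0.150,0,-0.001,-0.006],[-1,0.150,0,-0.001,-0.006]]' 70
python3 -m crank '[[1,0,0,0,0],[1,0,0,0,0],[1,0,0,0,0],[1,0,0,0,0],[1,0,0,0,0],[1,0,0,0,0],[1,0,0,0,0],[1,0,0,0,0]]' 70
```

```text
time_s: 3.85
eef_pos: [533.3, 228.6, 11.2]
tool_rot: [[-0.0, 0.652, 0.758], [-0.001, 0.758, -0.652], [-1.0, -0.0, 0.0]]
force: [-0.5, -0.0, 0.7]
opening: 85.5
time_s: 4.65
eef_pos: [533.1, 229.4, 11.7]
tool_rot: [[0.0, 0.651, 0.759], [-0.0, 0.759, -0.651], [-1.0, 0.0, 0.0]]
force: [-1.1, -1.5, 6.2]
opening: 9.0
```

```bash
python3 -m crank '[[1,-0.010,0,0,0],[1,-0.025,0,0,0],[1,-0.045,0,0,0],[1,-0.065,0,0,0],[1,-0.075,0,0,0],[1,-0.080,0,0,0],[1,-0.080,0,0,0]]' 90
python3 - <<'E'
from h import *
s=env.sense();p,d=env.grab_frame("wrist");print(s["eef_pos"],s["tool_rot"])
cv2.imwrite("pics/w3.png",p[:,:,::-1]);np.savez("pics/w3.npz",p=p,d=d,**{k:s[k] for k in("eef_pos","tool_rot")})
E
```

```text
time_s: 5.35
eef_pos: [533.2, 229.3, 91.9]
tool_rot: [[0.001, 0.651, 0.759], [0.0, 0.759, -0.651], [-1.0, 0.001, 0.0]]
force: [-0.9, 0.7, -1.8]
opening: 8.6
[533.22562236 229.30535101  91.85982246] [[ 8.09698700e-04  6.51089256e-01  7.59000741e-01]
 [ 2.65954894e-04  7.59000823e-01 -6.51089610e-01]
 [-9.99999637e-01  7.29046372e-04  4.41401605e-04]]
```

View pics/w3.png

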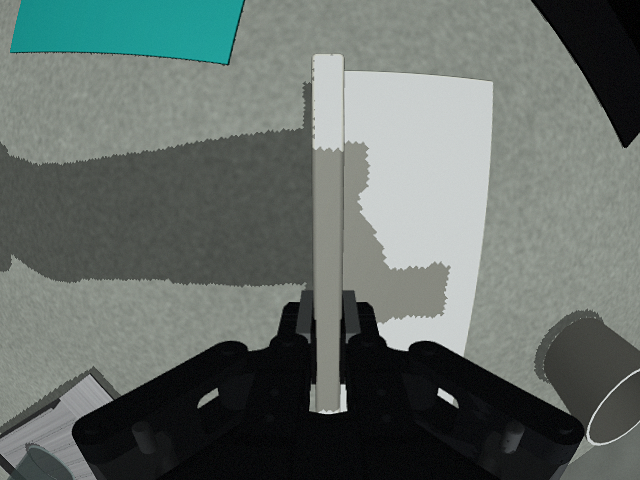

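```bash
python3 -m crank '[[1,0,-0.003,0.005,0.07],[1,0,-0.008,0.013,0.20],[1,0,-0.014,0.022,0.34],[1,0,-0.020,0.032,0.48],[1,0,-0.026,0.042,0.62],[1,0,-0.032,0.052,0.76],[1,0,-0.037,0.060,0.90],[1,0,-0.041,0.068,1.04]]' 90
python3 -c "
from rig import env
s=env.sense();print(s['eef_pos'],s['tool_rot'],s['joint_pos'])"
```

```text
time_s: 6.2
eef_pos: [557.4, 153.2, 90.2]
tool_rot: [[-0.002, 0.983, -0.183], [-0.001, -0.183, -0.983], [-1.0, -0.002, 0.001]]
force: [0.1, 0.0, -1.5]
opening: 8.4
[557.42135239 153.19740341  90.24675568] [[-1.73819639e-03  9.83138328e-01 -1.82855154e-01]
 [-7.47574091e-04 -1.82856657e-01 -9.83139301e-01]
 [-9.99998210e-01 -1.57219141e-03  1.05280952e-03]] [-0.15957532  0.60312564 -0.2924015   1.85288473  0.24965927  0.72319254
 -0.77567644]
```

```bash
python3 -m crank '[[1,0,0.005,0.001,0.08],[1,0,0.012,0.003,0.21],[1,0,0.020,0.005,0.35],[1,0,0.028,0.007,0.49],[1,0,0.036,0.009,0.63],[1,0,0.044,0.010,0.77],[1,0,0.052,0.011,0.91],[1,0,0.058,0.012,1.05]]' 90
python3 -m crank '[[1,0,0,0,0.13],[1,0,0,0,0.26],[1,0,0,0,0.38],[1,0,0,0,0.46],[1,0,0,0,0.482],[1,0,0,0,0.482]]' 90
python3 - <<'E'
from h import *
s=env.sense();print(s["eef_pos"],s["tool_rot"])
for n in("wrist","scene","side"):
    p,d=env.grab_frame(n)
    cv2.imwrite(f"pics/{n}4.png",p[:,:,::-1]);np.savez(f"pics/{n}4.npz",p=p,d=d,**{k:s[k] for k in("eef_pos","tool_rot")})
E
```

```text
time_s: 7.0
eef_pos: [612.7, 131.6, 90.1]
tool_rot: [[-0.002, 0.331, -0.944], [-0.001, -0.944, -0.331], [-1.0, 0.0, 0.002]]
force: [-0.6, 0.4, -1.5]
opening: 8.5
time_s: 7.6
eef_pos: [612.4, 131.9, 90.5]
tool_rot: [[-0.001, -0.137, -0.991], [-0.001, -0.991, 0.137], [-1.0, 0.001, 0.001]]
force: [0.9, 0.4, -1.7]
opening: 8.7
[612.44487295 131.94051351  90.52903122] [[-1.19870979e-03 -1.37208615e-01 -9.90541447e-01]
 [-6.90023000e-04 -9.90541810e-01  1.37209500e-01]
 [-9.99999043e-01  8.47970753e-04  1.09269507e-03]]
```

View pics/wrist4.png

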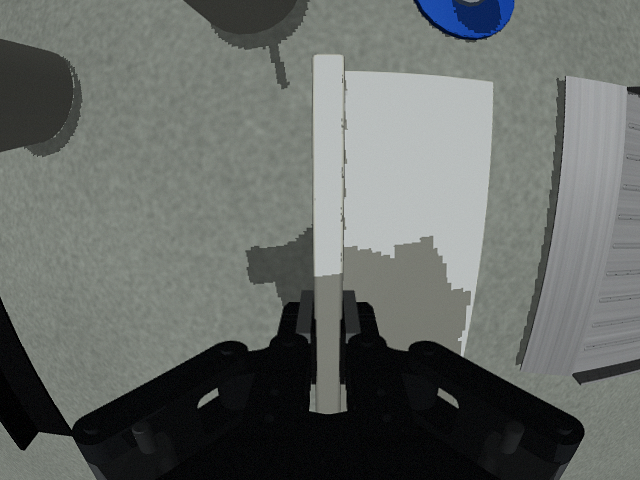

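View pics/scene4.png

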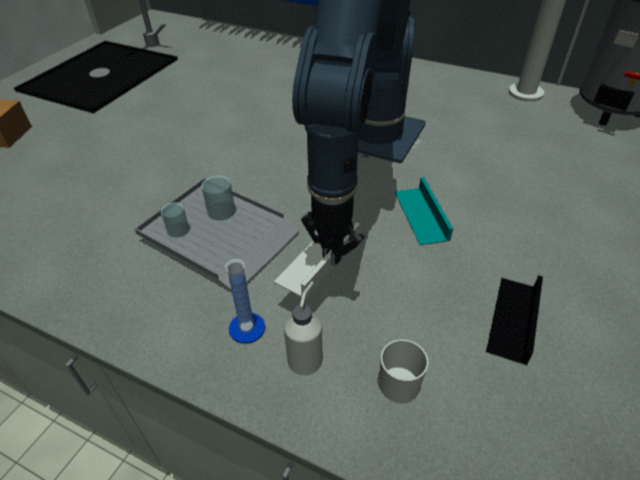

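View pics/side4.png

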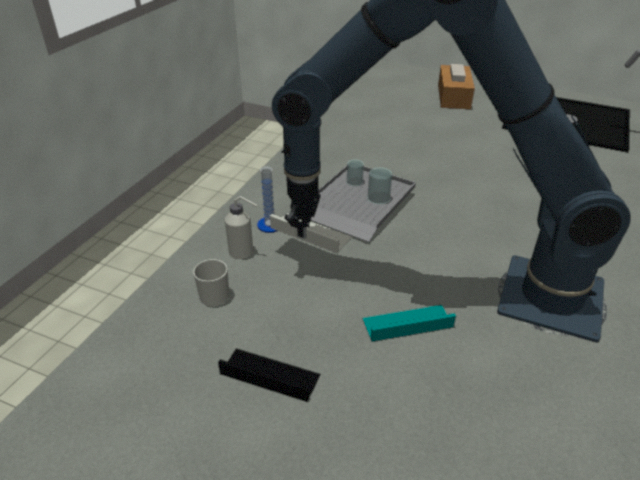

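Run:
```python
from h import *
s=np.load("pics/wrist4.npz");p=s["p"];R=s["tool_rot"]
cv2.imwrite("pics/w4z.png",cv2.resize(p[60:390,500:640,::-1],None,fx=1.8,fy=1.8))
g=cv2.cvtColor(p,cv2.COLOR_RGB2GRAY)
pts=[]
for r in range(85,345,10):
    row=cv2.GaussianBlur(g,(1,5),0)[r].astype(int)
    k=[c for c in range(515,600) if row[c+1:c+6].mean()>145 and row[c-3:c].mean()<120]
    if k: pts.append((k[-1]+.5,r))
print(pts)
L=wristpts(pts,11.5,s);vx,vy,x0,y0=cv2.fitLine(L[:,:2].astype(np.float32),cv2.DIST_HUBER,0,.01,.01).ravel()
print("lip dir",np.degrees(np.arctan2(vy,vx)),"pt",x0,y0,"res",np.abs((L[:,0]-x0)*vy-(L[:,1]-y0)*vx).max())
C=wristpts([(565,76.5),(518,369.5)],11.5,s);print("corners",C.round(1).tolist(),np.linalg.norm(C[0]-C[1]),C.mean(0))
z0=s["eef_pos"][2]-11.7
G=wristpts([(313,55),(344,55)],z0+40,s);F=wristpts([(493,82)],z0+4,s);
E=wristpts([(493,100),(489,200),(480,280)],z0+4,s)
for q in(G,F,E):print(((q-s["eef_pos"])@R).round(1).tolist())
# predicted fitted check
```

```text
[(567.5, 85), (567.5, 95), (567.5, 105), (566.5, 115), (566.5, 125), (565.5, 135), (565.5, 145), (564.5, 155), (563.5, 165), (562.5, 175), (561.5, 185), (560.5, 195), (559.5, 205), (556.5, 215)]
lip dir -7.9528704 pt 663.548 -39.334797 res 1.0999407306460496
corners [[711.7, -43.7, 11.5], [486.3, -9.6, 11.5]] 227.98924725684037 [599.01414148 -26.6376875   11.5       ]
[[-28.4, -4.4, -99.3], [-28.4, 5.0, -99.3]]
[[7.7, 70.2, -99.6]]
[[7.7, 70.3, -91.7], [7.7, 71.2, -47.8], [7.8, 71.7, -9.6]]
```

View pics/w4z.png

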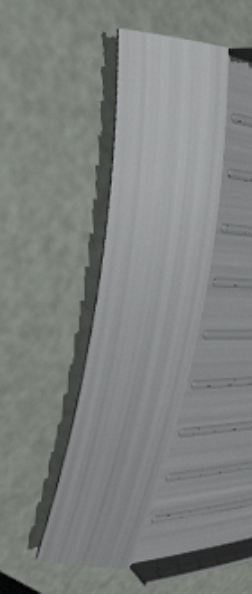

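Run:
```python
from h import *
s=np.load("pics/wrist4.npz");p=s["p"];R=s["tool_rot"]
g=cv2.cvtColor(p,cv2.COLOR_RGB2GRAY).astype(float)
def cross(r,a,b):
    row=g[r,a:b];d=np.diff(row);k=np.argmax(np.abs(d));lo=row[max(k-3,0):k].mean();hi=row[k+2:k+5].mean();t=(lo+hi)/2
    i=k;return a+k+ (t-row[k])/(row[k+1]-row[k]) if row[k+1]!=row[k] else a+k
z0=s["eef_pos"][2]-11.7
pe=[(cross(r,475,500),r) for r in range(90,285,8)]
E=(wristpts(pe,z0+4,s)-s["eef_pos"])@R;print("free edge",np.polyfit(E[:,2],E[:,1],1),E[:,1].round(1))
pu=[(cross(r,306,320),r) for r in range(60,255,8)]
U=(wristpts(pu,z0+40,s)-s["eef_pos"])@R;print("upst outer",np.polyfit(U[:,2],U[:,1],1),U[:,1].round(1))
# lip: max positive gradient (dark->bright)
pl=[]
for r in range(85,360,6):
    c0=int(565-47*((r-77)/293)**2)
    row=cv2.blur(g,(1,3))[r,c0-14:c0+14];d=np.diff(row);pl.append((c0-14+np.argmax(d)+.5,r))
L=wristpts(pl,11.5,s);f=cv2.fitLine(L[:,:2].astype(np.float32),cv2.DIST_HUBER,0,.01,.01).ravel();vx,vy,x0,y0=f
print("lip",np.degrees(np.arctan2(vy,vx)),"y@599",y0+(599-x0)*vy/vx,((L[:,0]-x0)*vy-(L[:,1]-y0)*vx).round(1))
print([c-(565-47*((r-77)/293)**2) for c,r in pl])
```

```text
free edge [-4.65375253e-04  7.00448124e+01] [70.  70.  70.1 70.1 70.1 70.  70.1 70.1 70.1 70.2 70.1 70.1 70.1 70.
 70.1 70.  69.9 70.  70.  70.1 70.1 70.1 70.1 70.  70.1]
upst outer [-3.82292755e-03 -4.72492006e+00] [-4.4 -4.4 -4.4 -4.4 -4.4 -4.4 -4.5 -4.5 -4.5 -4.5 -4.5 -4.4 -4.4 -4.4
 -4.4 -4.4 -4.4 -4.5 -4.4 -4.5 -4.5 -4.7 -4.7 -4.7 -4.7]
lip -8.153206 y@599 -27.813808 [ 0.2  0.3  0.4 -0.4 -0.2  0.   0.3 -0.4 -0.   0.3 -0.2  0.2 -0.2  0.2
 -0.2  0.4  0.1 -0.2  0.4  0.2  0.  -0.1 -0.2 -0.3 -0.4 -0.4 -0.4 -0.3
 -0.3 -0.1  0.   0.2  0.4 -0.2  0.1  0.4 -0.2  0.2 -0.3  0.2 -0.2  0.4
  0.  -0.3  0.4  0.1]
[np.float64(0.5350382648604182), np.float64(0.6073046861349667), np.float64(0.7189891553774714), np.float64(-0.1299083274120676), np.float64(0.06061223776634961), np.float64(0.29055085091260935), np.float64(0.559907512026939), np.float64(-0.1313177788908888), np.float64(0.2168749781593533), np.float64(0.604485783177438), np.float64(0.031514636163478826), np.float64(0.4979615371174759), np.float64(0.0038264860394292555), np.float64(0.5491094829293388), np.float64(0.1338105277872046), np
[... 289 characters left out ...]
np.float64(0.1488136146024317), np.float64(0.1671131871075886), np.float64(0.22483080758070173), np.float64(0.3219664760218848), np.float64(0.45852019243091036), np.float64(0.6344919568078922), np.float64(0.8498817691528302), np.float64(1.1046896294657245), np.float64(1.3989155377464613), np.float64(0.732559493995268), np.float64(1.105621498212031), np.float64(1.5181015503966364), np.float64(0.9699996505491981), np.float64(1.461315798669716), np.float64(0.9920499947581902), np.float64(1.5622022388146206), np.float64(1.1717725308390072), np.float64(1.82076087083135), np.float64(1.5091672587916491), np.float64(1.2369916947197908), np.float64(2.0042341786158886), np.float64(1.8108947104800563)]
```

```bash
python3 -m crank '[[1,0.005,0.012,-0.002,0.005],[1,0.015,0.028,-0.004,0.005],[1,0.028,0.044,-0.006,0.005],[1,0.042,0.058,-0.008,0.005],[1,0.056,0.065,-0.009,0.005],[1,0.068,0.065,-0.009,0.005],[1,0.075,0.065,-0.009,0.005],[1,0.075,0.065,-0.009,0.005]]' 90
python3 -m crank '[[1,0,0,0,0],[1,0,0,0,0]]'
python3 - <<'E'
from h import *
s=env.sense();print(s["eef_pos"],s["tool_rot"],s["force"])
for n in("wrist","side"):
    p,d=env.grab_frame(n)
    cv2.imwrite(f"pics/{n}5.png",p[:,:,::-1]);np.savez(f"pics/{n}5.npz",p=p,d=d,**{k:s[k] for k in("eef_pos","tool_rot")})
    if n=="side":cv2.imwrite("pics/side5z.png",cv2.resize(p[150:270,230:430,::-1],None,fx=4,fy=4,interpolation=2))
E
```

```text
time_s: 8.55
eef_pos: [612.1, 67.1, 15.0]
tool_rot: [[-0.002, -0.143, -0.99], [0.0, -0.99, 0.143], [-1.0, -0.0, 0.002]]
force: [-0.1, 0.8, -1.6]
opening: 8.4
time_s: 8.75
eef_pos: [613.2, 67.0, 16.8]
tool_rot: [[0.001, -0.143, -0.99], [0.0, -0.99, 0.143], [-1.0, -0.001, -0.001]]
force: [0.3, -0.4, -1.5]
opening: 8.4
[613.20294764  66.97174564  16.83898047] [[ 9.76699081e-04 -1.42804879e-01 -9.89750379e-01]
 [ 3.87604874e-04 -9.89750723e-01  1.42805311e-01]
 [-9.99999448e-01 -5.23109887e-04 -9.11336754e-04]] [ 0.29653023 -0.42697322 -1.47530939]
```

View pics/wrist5.png

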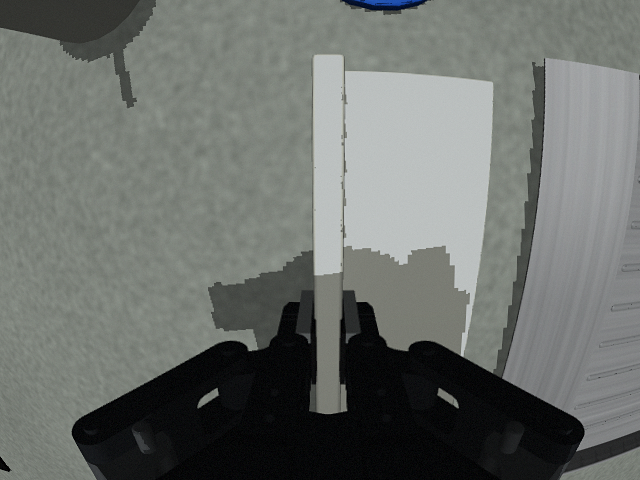

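View pics/side5z.png

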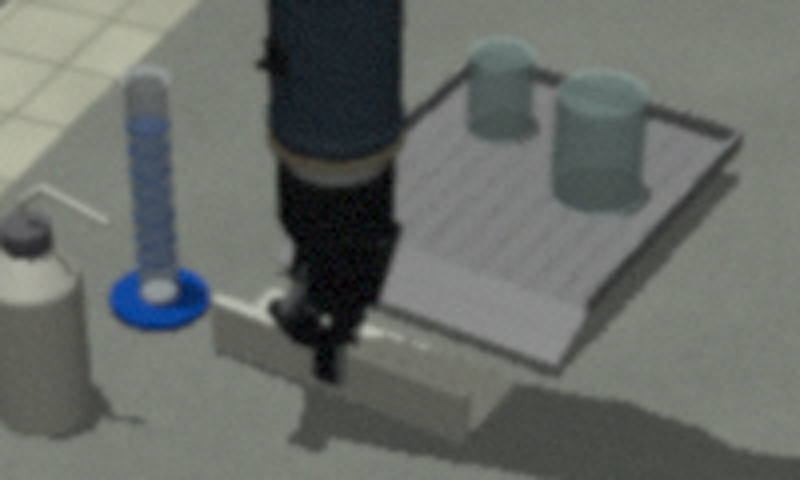

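Run:
```python
from h import *
s=np.load("pics/wrist5.npz");p=s["p"];R=s["tool_rot"]
g=cv2.blur(cv2.cvtColor(p,cv2.COLOR_RGB2GRAY),(1,3)).astype(float)
pl=[]
for r in range(70,345,6):
    c0=int(545-40*((r-60)/290)**2)
    row=g[r,c0-12:c0+14];d=np.diff(row);pl.append((c0-12+np.argmax(d)+.5,r))
L=wristpts(pl,11.5,s);T=(L-s["eef_pos"])@R
k=np.polyfit(T[:,2],T[:,1],1);res=T[:,1]-np.polyval(k,T[:,2]);m=abs(res)<1.5;k=np.polyfit(T[m,2],T[m,1],1)
print("slope deg",np.degrees(np.arctan(k[0])),"tool y at z=0",k[1],res.round(1))
f=np.polyfit(L[m,0],L[m,1],1);print("y@599",np.polyval(f,599),np.degrees(np.arctan(f[0])))
C=wristpts([(545.5,58.5)],11.5,s);print("corner",C,(C-s["eef_pos"])@R)
print(wristpts([(385,-3)],8,s))
```

```text
slope deg 0.10098886382724935 tool y at z=0 95.7334282046703 [-0.1 -0.1 -0.1 -0.1 -0.1 -0.   0.1  0.2  0.3 -0.1  0.   0.2 -0.2  0.
  0.3 -0.   0.2 -0.  -0.3  0.1 -0.2  0.2  0.  -0.1 -0.3  0.2  0.1  0.
 -0.  -0.1 -0.1 -0.1 -0.1 -0.   0.   0.1  0.2 -0.3 -0.1  0.   0.2 -0.2
  0.1 -0.3 -0.   0.3]
y@599 -27.7020407486081 -8.109062856822788
corner [[712.21539842 -44.39584836  11.5       ]] [[   5.39251627   96.08948851 -113.89662893]]
[[741.56388715  24.70190198   8.        ]]
```

```bash
python3 -m crank '[[1,0.0015,0,0,0],[1,0.003,0,0,0],[1,0.003,0.004,0,0],[1,0.003,0.010,0,0],[1,0.003,0.016,0,0],[1,0.003,0.022,0,0],[1,0.003,0.028,0,0],[1,0.003,0.032,0,0]]' 90
python3 - <<'E'
from h import *
s=env.sense();print(s["eef_pos"],s["tool_rot"],s["force"],s["torque"])
p,d=env.grab_frame("wrist");cv2.imwrite("pics/wrist6.png",p[:,:,::-1])
E
```

```text
time_s: 9.65
eef_pos: [608.1, 33.5, 13.4]
tool_rot: [[-0.0, -0.145, -0.99], [-0.0, -0.99, 0.145], [-1.0, 0.0, -0.0]]
force: [-0.3, 0.3, -1.5]
opening: 8.7
[608.09269361  33.53933669  13.36217408] [[-1.46867034e-05 -1.44510400e-01 -9.89503282e-01]
 [-2.80308624e-04 -9.89503242e-01  1.44510398e-01]
 [-9.99999961e-01  2.79488685e-04 -2.59749706e-05]] [-0.31933729  0.33257504 -1.52627722] [-0.02292204 -0.03507285 -0.02595452]
```

View pics/wrist6.png

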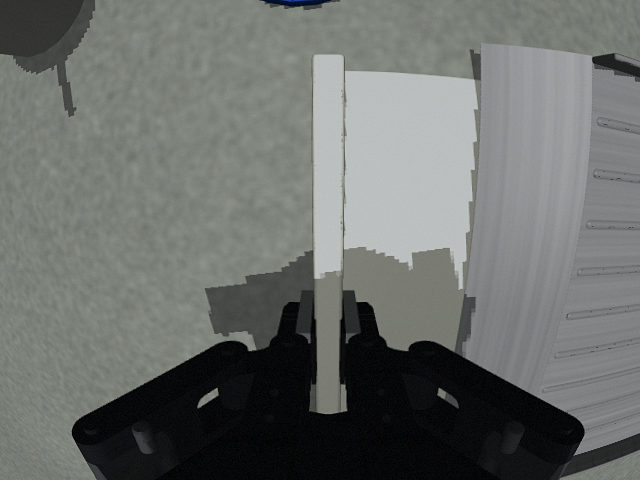

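```bash
python3 -m crank '[[1,0,0.004,0,0],[1,0,0.008,0,0],[1,0,0.012,0,0],[1,0,0.0155,0,0],[1,0,0.018,0,0],[1,0,0.018,0,0],[1,0,0.018,0,0]]' 90
python3 - <<'E'
from h import *
s=env.sense();print(s["eef_pos"],s["tool_rot"],s["force"],s["torque"])
p,d=env.grab_frame("wrist");cv2.imwrite("pics/wrist7.png",p[:,:,::-1]);np.savez("pics/wrist7.npz",p=p,**{k:s[k] for k in("eef_pos","tool_rot")})
R=s["tool_rot"]
g=cv2.blur(cv2.cvtColor(p,cv2.COLOR_RGB2GRAY),(1,3)).astype(float)
# lip edge = boundary white flange -> darker (shadow) -> lip; print rows to pick
for r in(60,90,130,170,210,240):print(r,g[r,425:470].astype(int))
E
```

```text
time_s: 10.4
eef_pos: [605.7, 16.9, 13.3]
tool_rot: [[0.0, -0.144, -0.99], [0.0, -0.99, 0.144], [-1.0, -0.0, -0.0]]
force: [0.4, 0.8, -1.8]
opening: 8.4
[605.6805469   16.8845342   13.30438976] [[ 9.22462031e-05 -1.43744325e-01 -9.89614855e-01]
 [ 1.89222518e-04 -9.89614839e-01  1.43744341e-01]
 [-9.99999978e-01 -2.00517284e-04 -6.40885482e-05]] [ 0.38936701  0.79712439 -1.78067588] [ 0.02061113 -0.05133683 -0.04464955]
60 [134 135 136 133 132 132 130 129 131 122  65  69  71  70  72  70 110 140
 141 138 138 139 137 137 137 137 137 140 139 141 141 141 142 141 142 142
 143 144 144 145 141 139 142 140 139]
90 [193 193 193 194 193 193 193 193 193 194 193 194 196 170 122 126 134 143
 140 139 138 139 139 138 138 138 136 138 141 140 141 141 139 142 142 144
 143 143 145 144 144 139 140 139 140]
130 [194 195 194 195 194 195 194 194 194 194 194 195 198 163 121 130 140 142
 140 139 139 139 141 139 136 137 138 140 140 141 141 139 141 142 143 142
 143 143 143 141 140 141 139 139 140]
170 [195 194 194 195 194 195 195 199 141 122 125 126 125 127 137 142 141 138
 137 139 140 138 137 136 135 138 139 140 138 140 141 140 142 142 143 143
 143 142 139 138 138 138 139 142 146]
210 [195 196 194 195 195 196 200 133 124 125 125 130 139 140 137 137 137 137
 139 137 135 135 135 137 138 139 140 138 141 140 141 140 140 140 140 138
 137 136 136 136 141 141 144 142 142]
240 [195 195 195 197 199 143 125 125 125 131 137 138 137 138 138 137 137 134
 133 134 133 137 135 137 139 139 138 139 139 137 136 136 134 134 134 133
 134 135 139 140 140 139 142 138 140]
```

View pics/wrist7.png

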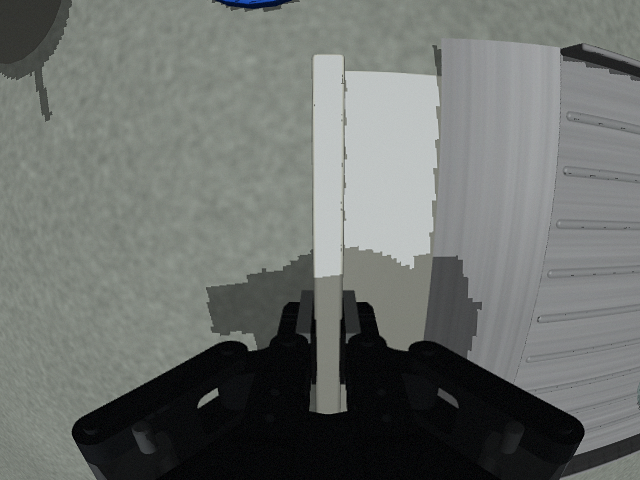

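Run:
```python
from h import *
s=np.load("pics/wrist7.npz")
T=(wristpts([(441,60),(441.3,90),(440.5,130),(438.7,170),(436.8,210),(434.2,240)],11.5,s)-s["eef_pos"])@s["tool_rot"];print(T.round(1).tolist(),np.polyfit(T[:,2],T[:,1],1))
T=(wristpts([(443,38.5)],11.5,s)-s["eef_pos"])@s["tool_rot"];print(T)
```

```text
[[1.8, 44.6, -105.4], [1.8, 44.8, -93.1], [1.8, 44.8, -76.9], [1.8, 44.7, -60.7], [1.8, 45.0, -44.1], [1.8, 44.9, -31.2]] [3.30854325e-03 4.50318365e+01]
[[   1.80258885   45.59539671 -114.55578208]]
```

```bash
python3 -m crank '[[1,0.001,0,0,0],[1,0.002,0,0,0],[1,0.003,0,0,0],[1,0.003,0,0,0],[1,0.003,0,0,0]]' 110
python3 -c "
from rig import env
s=env.sense();print(s['eef_pos'],s['force'],s['torque'])"
```

```text
time_s: 10.95
eef_pos: [605.7, 17.1, 11.8]
tool_rot: [[0.001, -0.144, -0.99], [0.0, -0.99, 0.144], [-1.0, -0.001, -0.001]]
force: [-5.1, 1.4, 16.1]
opening: 8.3
[605.71607795  17.07419931  11.76736344] [-5.14144037  1.43325249 16.11858553] [0.08937371 1.12470579 0.0052025 ]
```

```bash
python3 -m crank '[[1,0.0005,0,0,0],[1,0.001,0,0,0],[1,0.001,0,0,0],[1,0.001,0,0,0]]' 110
python3 -c "
from rig import env
s=env.sense();print(s['eef_pos'],s['force'],s['torque'])"
```

```text
time_s: 11.35
eef_pos: [605.7, 17.1, 11.7]
tool_rot: [[0.001, -0.144, -0.99], [0.001, -0.99, 0.144], [-1.0, -0.001, -0.001]]
force: [-9.2, 0.6, 28.5]
opening: 7.6
[605.70829121  17.05301316  11.70071727] [-9.20482216  0.62819122 28.46242628] [0.09798185 1.83553535 0.02428989]
```

```bash
python3 -m crank '[[1,0,0,0.0005,0],[1,0,0,0.0005,0],[1,0,0,0.0005,0],[1,0,0,0.0005,0],[1,0,0,0.0005,0],[1,0,0,0.0005,0]]' 110
python3 - <<'E'
from h import *
s=env.sense();print(s["eef_pos"],s["tool_rot"],s["force"],s["torque"])
for n in("wrist","side","scene"):
    p,d=env.grab_frame(n);cv2.imwrite(f"pics/{n}8.png",p[:,:,::-1]);np.savez(f"pics/{n}8.npz",p=p,d=d,**{k:s[k] for k in("eef_pos","tool_rot")})
    x0,y0,x1,y1=dict(wrist=(250,0,640,300),side=(230,150,430,270),scene=(130,160,350,340))[n]
    cv2.imwrite(f"pics/{n}8z.png",cv2.resize(p[y0:y1,x0:x1,::-1],None,fx=2 if n=="wrist" else 3.3,fy=2 if n=="wrist" else 3.3,interpolation=2))
E
```

```text
time_s: 11.95
eef_pos: [605.7, 17.1, 11.7]
tool_rot: [[0.002, -0.144, -0.99], [0.001, -0.99, 0.144], [-1.0, -0.001, -0.002]]
force: [-6.5, 0.6, 25.7]
opening: 8.3
[605.72931618  17.08710952  11.72297836] [[ 2.07651613e-03 -1.43633409e-01 -9.89628785e-01]
 [ 5.52497149e-04 -9.89630603e-01  1.43634832e-01]
 [-9.99997691e-01 -8.45027129e-04 -1.97562686e-03]] [-6.47285591  0.59961435 25.71914494] [0.07240832 1.49603971 0.04131642]
```

View pics/wrist8z.png

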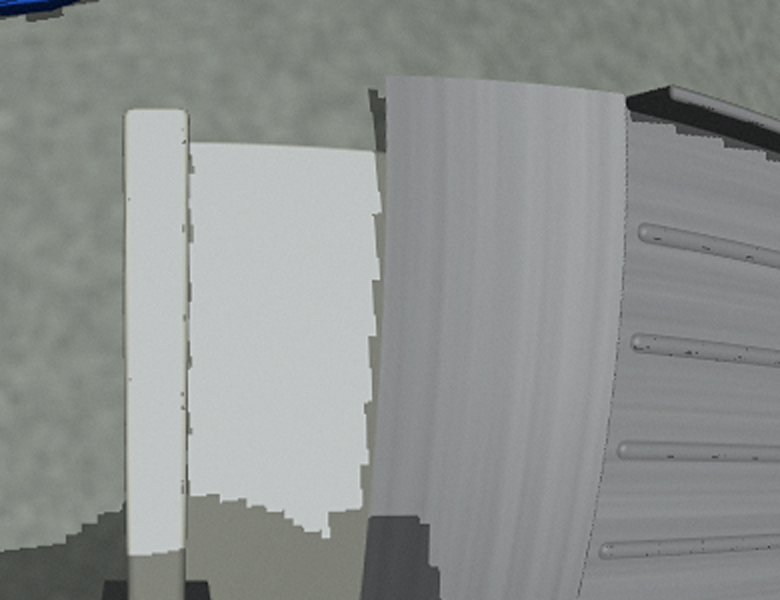

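View pics/side8z.png

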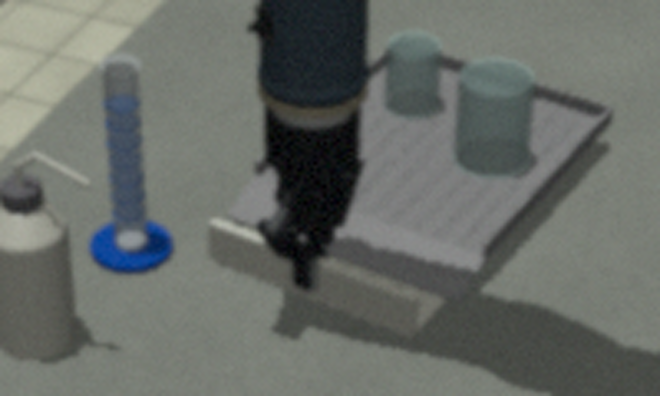

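View pics/scene8z.png

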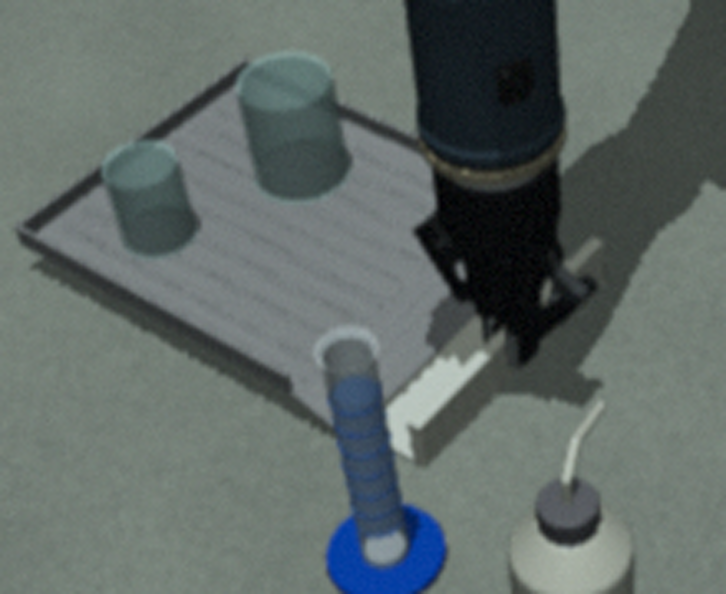

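Run:
```python
from h import *
s=np.load("pics/wrist8.npz");p=s["p"]
W=wristpts([(443,60),(443,90),(442,130),(440,170)],11.5,s)
g=cv2.blur(cv2.cvtColor(p,cv2.COLOR_RGB2GRAY),(1,3)).astype(int)
for r in(60,130,210):print(r,g[r,428:450])
a=np.load("pics/scene0.npz")["p"].astype(int);b=np.load("pics/scene8.npz")["p"].astype(int)
A=cv2.cvtColor(a.astype(np.uint8),cv2.COLOR_RGB2GRAY).astype(np.float32);B=cv2.cvtColor(b.astype(np.uint8),cv2.COLOR_RGB2GRAY).astype(np.float32)
for nm,(x0,y0,x1,y1) in dict(board=(130,172,235,285),cyl=(222,255,262,345),wash=(280,280,325,375),pb=(375,335,430,405)).items():
    print(nm,cv2.phaseCorrelate(A[y0:y1,x0:x1].copy(),B[y0:y1,x0:x1].copy()))
z=np.load("pics/side8.npz");C=cloud("side",z["d"])
m=np.zeros((480,640),bool);m[210:255,285:365]=1
Pg=C[m];o=s["eef_pos"];rel=(Pg-o)@s["tool_rot"]
k=(abs(rel[:,1])<7)&(Pg[:,2]>35)&(abs(rel[:,2])<100);q=rel[k];print(k.sum(),[(a0,round(float(Pg[k][(q[:,2]>=a0)&(q[:,2]<a0+25)][:,2].max(initial=0)),1)) for a0 in range(-100,100,25)])
```

```text
60 [136 135 133 132 131 129 128 129 114  66  68  71  72  71  76 132 144 141
 138 138 139 138]
130 [193 194 194 194 192 194 194 193 194 195 198 163 122 126 137 143 141 139
 136 137 138 140]
210 [195 195 194 196 200 136 123 124 125 126 135 140 138 139 137 139 138 137
 137 135 134 136]
board ((-0.03966306239506423, -0.0564243617025042), 1.0304314656022153)
cyl ((-0.22230365008440245, -0.02723233576607953), 0.7196928630934821)
wash ((0.5213585608543205, 0.010095422252625497), 0.9241523716184828)
pb ((0.027695050753717254, 0.045489561616562924), 0.9208899745234737)
185 [(-100, 45.0), (-75, 44.0), (-50, 40.0), (-25, 0.0), (0, 103.8), (25, 44.2), (50, 43.7), (75, 46.1)]
```

Nothing has moved, the lip is still 45 mm from the guard's origin (25 mm tucked), and the press reads about 26 N. Handing in.

```bash
python3 -c "
from rig import env
s=env.sense();print(s['time_s'],s['force'],s['opening']);print(env.hand_in())"
```

```text
12.1 [-6.55381836  0.69502384 26.40553687] 8.029765869393108
the job is handed in; nothing more can be done
None
```

I fitted the white guard under the draining board's lip, pressed it down on the bench and handed the job in at 12.1 s. The arm was still gripping it at 110 N and pressing with about 26 N.

- **Fit:** just before pressing, the wrist camera showed the flange 25.0 mm under the lip, within about 0.2° of parallel and centred to about 1 mm. After pressing, the lip edge showed within 1 to 2 pixels of the same place in that view.
- **Flatness:** the tool height was 11.7 mm, the same as when I gripped the guard lying flat on the bench. The side camera's depth along the top of the upstand was too noisy (mostly 40 to 46 mm for a 40 mm height) to confirm this independently.
- **Board and surroundings:** comparing the scene pictures from before and after, the board, measuring cylinder, wash bottle and plastic beaker shifted by 0.5 pixel or less. The glassware stood as before.
- **Left over:** a sideways force of about 6.5 N remained along the lip. I eased it from 9 N, but it did not go away.

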